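Close and latch the glaze-tile case

ROBOT

A 6-joint arm with a two-finger parallel gripper is mounted at the origin on the work surface. World frame = base frame: x ahead of the robot, y to its left, z up, the work surface at z = 0. Lengths are in m, angles in rad, forces in N, time in s.
With the tool pointing down it reaches from about 0.325 to 0.775 m from the base axis. Payload 5.5 kg.
Tool frame: the origin (TCP) lies between the finger pads; the fingertips stand 8 mm ahead of it and the grasp point (between the pads) lies 11 mm behind it (tcp_to_tips is the distance from the TCP to the fingertips, in m); z points along the fingers, y is the line along which they close (so a half turn about z gives the same grasp; the last joint's range is limited). The gripper opens to 88 mm and grips with 3 to 60 N. Pads are 20 mm wide; open, the fingers measure 115 mm over their backs; the gripper's body (75 mm by 178 mm) begins 61 mm behind the grasp point.
Start: joints at [-1.353, 0.091, 1.231, -0, 1.82, -0.057], TCP at [0.163, -0.578, 0.231] pointing down, gripper open.
Joint ranges: [-2.87, 2.87], [-0.86, 2.18], [0.17, 2.46], [-1.51, 4.65], [0.06, 2.69], [-2.65, 2.65]. Speed limits (rad/s): [2.57, 2.57, 3.01, 3.14, 3.14, 3.14].

INTERFACE

Orientations are given as a unit quaternion [w, x, y, z].
In Python, from bench import * gives the robot as it stands. Calls block until the motion is done:
- move_to(position, orientation): joint-space move of the TCP to a pose.
- move_l(position, speed=0.15, orientation=None): straight line of the TCP; orientation=None keeps the orientation; speed is the mean speed in m/s.
- movej(angles): joint-space move.
- gripper_open() and close(): open the fingers fully, or close them until they stop; the grip force is fixed at half the most.
- hold(seconds).
- inverse_kinematics(position, orientation): joint angles nearest the present ones, or None.
- state(): the state.
- get_image(name): name is "side" or "top"; returns a dict with "frame" (400x640x3 uint8, blue, green, red), "depth" (400x640 float32, m along the optical axis (not along the pixel's ray), 0 where there is no reading), "camera_matrix" (3x3 intrinsics, pixels), "view" (4x4, takes a point from world to camera coordinates). Camera axes: x right, y up, looking along -z (the intrinsics and any distortion apply to the point x, -y, -z); pixel columns grow to the right and rows downward; lengths in m; the calibration is good to about 2 mm. A picture is of the moment at which its call begins.
A pose or a line that the arm cannot do raises IKError and nothing moves.
- job_done(): hands the job in; it is judged then, once.
The state is a dict: "time": time; "joint_pos": joint angles; "dq": joint speeds; "joint_torque": joint torques, N m; "ee_pos": TCP position; "ee_rot": TCP orientation; "ft_force": force on the tool from outside, world axes, zero at the start; "moment": the same for the moment, N m; "finger_gap": finger opening in m; "finger_force": force on a finger pad.
Only numpy, scipy, OpenCV 4.12 (cv2) and the standard library are available. Lean on these libraries where they do the work, as an engineer would, in place of code of your own. Each camera call takes 0.05 s, during which the arm holds its last target. There are 200 camera calls.

TASK

Shut the lid of the wide wooden case that holds the glaze test tiles, then turn its wooden turnbutton inward until it lies square across the lid, so that the lid cannot open. Leave the lid of the narrow tool case open.

Things in the scene. Friction and masses are not known exactly. Their poses are not given: they have to be found in the camera images.
- tile_case: Wide shallow wooden case of test tiles, 200 mm deep (its x) by 260 wide (y), fixed to the bench, left or right of the narrow one. Origin: centre of its underside; x points from its front rail (nearer the robot) to the hinged back, z up. The rail is 28 mm thick (x -100 to -72), 70 high and carries the turnbutton; other walls are 60 high. Nothing stands within 30 mm in front of the rail.
- tile_lid (a joint): Angle of the wide case's plywood lid (rad): 0 shut, growing as it opens; starts at 0.45 to 0.9. Hinge line along the case's y at x +100, z 60 mm; lid 170 mm from hinge to free edge, 260 wide, 10 thick. Shut, it covers x -70 to +100, its top at z 70, level with the rail. Stiff hinge: stays where left; about 4 N down near the free edge shuts it.
- tile_button (a joint): Angle of the wide case's turnbutton (rad): a dark wooden bar 16 mm wide, z 72 to 92 mm, on an upright screw at x -86, y 0 of the case; long end 60 mm from the screw, tail 12. 0: long end along the rail, to the case's +y; grows clockwise seen from above; 1.57: long end to +x, square across the lid. Starts near 0, stays where left, 1 N at its end turns it, stops at -0.35 and 1.75.
- tool_lid (a joint): Angle of the lid of the narrow case (200 by 160 mm, modelling tools inside, otherwise built like the wide one, with its own turnbutton): 0 shut, positive open. It starts open at about 1 rad and is to be left open.

How it is judged:
On the way, in this order (a step that is already met when the one before it is completed fails the run):
1. the wide case's lid is shut (below 0.06 rad) while its turnbutton is still clear of it (below 0.6 rad) (value of joint tile_lid below 0.06 rad and value of joint tile_button below 0.6 rad), for 0.2 s.
2. the turnbutton is turned across the lid (above 1.22 rad) (value of joint tile_button above 1.22 rad), for 0.2 s.
At the end, for the whole second after the job is handed in: The wide case's lid is shut (below 0.06 rad), its turnbutton lies across the lid (above 1.22 rad, that is within 20 degrees of square, or past square up to its stop), and the narrow case's lid is still open (above 0.6 rad) (value of joint tile_lid below 0.06 rad and value of joint tile_button above 1.22 rad and value of joint tool_lid above 0.6 rad); the robot touches nothing.
It fails at once if the narrow case's lid is pushed down below 0.6 rad (value of joint tool_lid below 0.6 rad).
It also fails if it takes over 45 s, if anything falls off the work surface, if the arm or the gripper's body presses on something with over 40 N, if the wrist force passes 120 N, or if a joint passes its speed limit or range.

## Working session

There is one attempt and no reset: what is moved stays moved. The work goes in short steps, each a Python script; the robot and the scene stay as the last script left them, time stands still between calls to the robot, and variables do not carry over. Pictures are saved under pics/ and viewed, at most 10 in all, crops included, and the job is handed in when it is done.

```bash
mkdir -p pics
cat > h.py <<'E'
from bench import *
import numpy as np, cv2
def cloud(im):
    d=im["depth"];K=np.array(im["camera_matrix"]);V=np.array(im["view"])
    v,u=np.mgrid[:d.shape[0],:d.shape[1]]
    p=np.stack([(u-K[0,2])/K[0,0]*d,-(v-K[1,2])/K[1,1]*d,-d,np.ones_like(d)],-1)
    w=(p@np.linalg.inv(V).T)[...,:3]; w[d==0]=np.nan
    return w
E
python3 - <<'E'
from h import *
for n in("top","side"):
    im=get_image(n);cv2.imwrite(f"pics/{n}0.png",im["frame"]);np.savez(f"{n}0.npz",**{k:np.array(v) for k,v in im.items()})
    print(n,np.linalg.inv(np.array(im["view"])).round(3),np.isfinite(cloud(im)).mean())
    if 'dist' in str(im.keys()): print(im.keys())
print(state())
E
```

```text
top [[ 0.008  0.985 -0.173  0.458]
 [-1.     0.003 -0.03  -0.028]
 [-0.029  0.174  0.984  1.018]
 [ 0.     0.     0.     1.   ]] 0.9959375
side [[ 0.875  0.337 -0.347  0.406]
 [-0.483  0.619 -0.619 -0.413]
 [ 0.006  0.71   0.704  0.514]
 [ 0.     0.     0.     1.   ]] 0.99595703125
{'time': 0.1, 'joint_pos': array([-1.35270021e+00,  9.17886608e-02,  1.23173233e+00, -7.71216447e-06,
        1.81979539e+00, -5.67099763e-02]), 'dq': array([ 0.00092632, -0.00215435, -0.00420963,  0.00022482,  0.00264818,
        0.00123014]), 'joint_torque': array([ 3.99973855e-03, -4.47857845e+01, -4.07568347e+01,  7.01457309e-02,
        2.84333504e-02, -1.10937531e-04]), 'ee_pos': array([ 0.16275382, -0.57725287,  0.2296356 ]), 'ee_rot': array([-8.58758376e-04,  9.90574805e-01,  1.36970115e-01, -7.31968277e-05]), 'ft_force': array([-0.58724755, -0.0148299 , -0.07305435]), 'moment': array([-0.05694101, -0.00833116, -0.05962   ]), 'finger_force': 0.0, 'finger_gap': 0.08810801917157729}
```

View pics/top0.png

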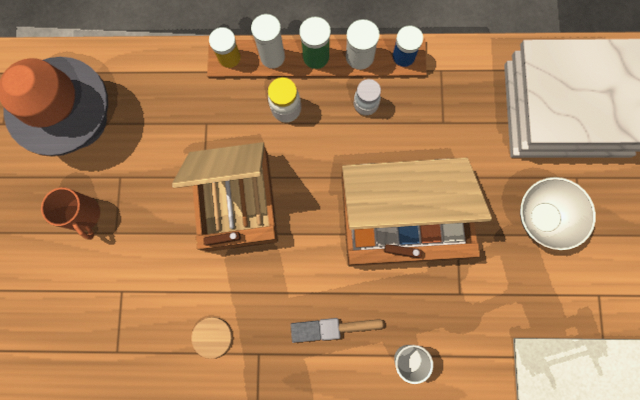

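View pics/side0.png

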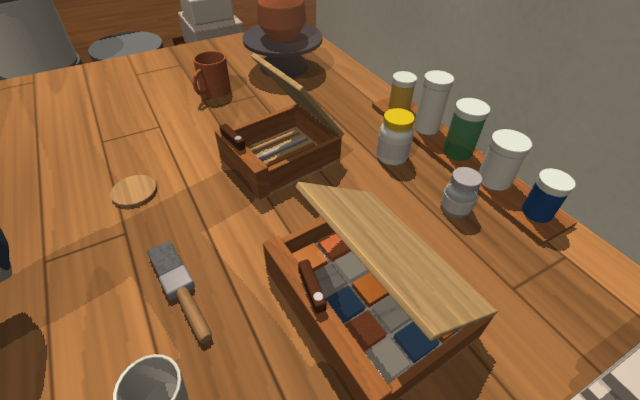

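The top view shows the wide case on the right: rail from about (348,250) to (480,245), screw head at (417,253), and the bar's long end toward (388,250). Its lid's free edge runs from (345,226) to (489,218). The narrow case is at (235,200), with its lid open. Next I'll get the 3D geometry.

Run:
```python
from h import *
im=dict(np.load("top0.npz"));w=cloud(im)
f=im["frame"]
for p in[(417,253),(412,252),(400,251),(390,250),(352,258),(365,257),(440,254),(472,252),(347,222),(420,222),(487,216),(346,170),(465,163),(410,190),(180,181),(260,150),(262,175)]:
    print(p,w[p[1],p[0]].round(4))
# rail top mask
r=(w[...,2]>.062)&(w[...,2]<.075);r[:, :330]=0;r[:225]=0;r[275:]=0;r[:,500:]=0
n,l,s,c=cv2.connectedComponentsWithStats(r.astype(np.uint8));k=1+s[1:,4].argmax();P=w[l==k]
print(s[k],cv2.minAreaRect((P[:,:2]*1000).astype(np.float32)),P[:,2].mean())
b=(w[...,2]>.084)&(w[...,2]<.1)&(w[...,0]<P[:,0].max()-.003);b[:, :370]=0;b[:,440:]=0;b[235:265]&=True;b[:240]=0;b[270:]=0
Q=w[b];print(len(Q),cv2.minAreaRect((Q[:,:2]*1000).astype(np.float32)),Q[:,2].mean())
cv2.imwrite("pics/crop.png",cv2.resize(f[150:275,330:500],None,fx=4,fy=4,interpolation=cv2.INTER_CUBIC))
```

```text
(417, 253) [ 0.5293 -0.2022  0.0943]
(412, 252) [ 0.5317 -0.1936  0.0886]
(400, 251) [ 0.5331 -0.1695  0.0936]
(390, 250) [ 0.5351 -0.1505  0.0917]
(352, 258) [ 0.5203 -0.0773  0.0725]
(365, 257) [ 0.5226 -0.1034  0.0697]
(440, 254) [ 0.5294 -0.2518  0.072 ]
(472, 252) [ 0.534  -0.3159  0.0689]
(347, 222) [ 0.5947 -0.0683  0.0585]
(420, 222) [ 0.5805 -0.1966  0.1617]
(487, 216) [ 0.5921 -0.3179  0.1616]
(346, 170) [ 0.6991 -0.0658  0.0792]
(465, 163) [ 0.7146 -0.3083  0.0768]
(410, 190) [ 0.6498 -0.1882  0.1159]
(180, 181) [0.6475 0.2364 0.1999]
(260, 150) [0.7324 0.1074 0.1094]
(262, 175) [0.7061 0.1167 0.0067]
[ 348  242  131   23 1581] ((531.5255737304688, -198.55860900878906), (30.665149688720703, 259.3446960449219), 3.715346336364746) 0.0694696259744282
309 ((534.1621704101562, -174.86041259765625), (71.97389221191406, 16.344017028808594), 80.70108795166016) 0.09123846732357954
```

View pics/crop.png

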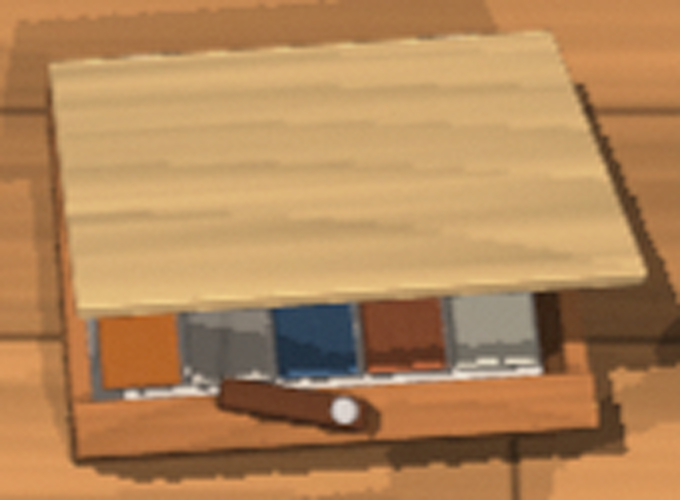

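The bar sits at about 0.2 rad, so its far corner overhangs the lid's path by about 5 mm. I'll first nudge the tail from the front to bring the bar back along the rail.

```bash
cat >> h.py <<'E'
A=.0645; S=np.array([.5309,-.1986])
X=np.array([np.cos(A),np.sin(A)]);Y=np.array([-X[1],X[0]])
def P(x,y,ztip): # mm from the screw, case axes
    return [*(S+X*x/1e3+Y*y/1e3),ztip/1e3+.008]
def Q(t=0):
    p=A-t; return [0,np.cos(p/2),np.sin(p/2),0]
def bar(name):
    im=get_image("top");cv2.imwrite(f"pics/{name}.png",cv2.resize(im["frame"][150:275,330:500],None,fx=4,fy=4));w=cloud(im)
    b=(w[...,2]>.084)&(w[...,2]<.1)&(np.abs((w[...,:2]-S)@X+0.0)<.03)&(np.abs((w[...,:2]-S)@Y)<.075)
    hsv=cv2.cvtColor(im["frame"],cv2.COLOR_BGR2HSV); b&=hsv[...,2]<130
    R=cv2.minAreaRect((w[b][:,:2]*1000).astype(np.float32));d=w[b][:,:2]-S
    d=d[np.linalg.norm(d,axis=1)>.02].mean(0)
    print("bar",b.sum(),R,"angle",np.arctan2(d@X,d@Y))
E
python3 - <<'E'
from h import *
bar("b0")
close()
move_to(P(-45,-18,160),Q())
move_l(P(-45,-18,77),.1)
f0=state()["ft_force"]
move_l(P(-25,-18,77),.05)
for x in(-22,-20,-18.5,-17.5):
    move_l(P(x,-18,77),.02);s=state();print(x,(s["ft_force"]-f0).round(2),(s["ee_pos"]-P(x,-18,77)).round(4))
move_l(P(-45,-18,77),.1);move_l(P(-110,-18,160),.15)
bar("b1");print(state()["time"])
E
```

```text
bar 267 ((534.0435791015625, -175.38710021972656), (72.28280639648438, 15.899116516113281), 80.70648956298828) angle 0.20419878006536485
-22 [ 1.27 -1.01 -1.14] [-0. -0. -0.]
-20 [-1.19 -0.83 -0.15] [-0.0004 -0.0002 -0.    ]
-18.5 [-5.4  -2.66  0.18] [-0.001  -0.0009  0.    ]
-17.5 [-6.7  -3.95  1.59] [-0.0013 -0.0014  0.    ]
bar 263 ((530.7732543945312, -175.036865234375), (72.49065399169922, 15.846086502075195), 88.77185821533203) angle 0.05070800426236743
7.175
```

View pics/b1.png

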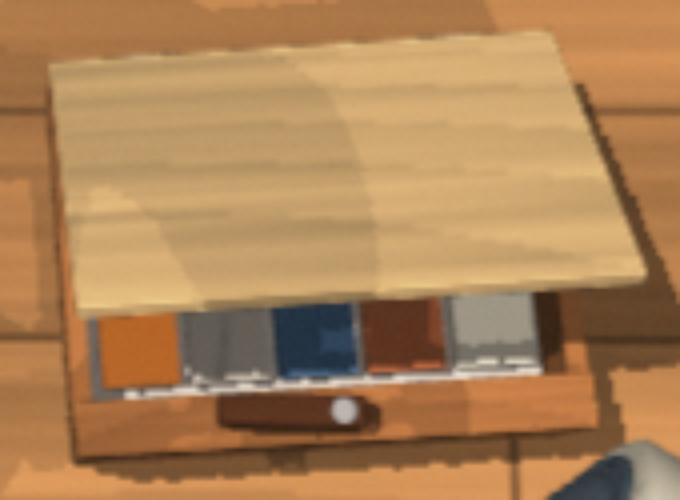

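The bar now lies nearly along the rail, at about 0.07 rad (crop (220,410) to (380,412)). One more small push for margin, then I'll shut the lid.

Run:
```python
from h import *
move_l(P(-45,-18,77),.2);move_l(P(-22,-18,77),.08)
move_l(P(-15.5,-18,77),.03);print(state()["ft_force"].round(2))
move_l(P(-45,-18,77),.15);move_l(P(-110,-18,160),.2)
bar("b2")
move_l(P(-60,0,210),.2);move_l(P(52,0,200),.2)
f0=state()["ft_force"]
move_l(P(52,0,85),.1);print((state()["ft_force"]-f0).round(2))
for z in(78,74,71,70,69,68,67):
    move_l(P(52,0,z),.04);s=state();F=(s["ft_force"]-f0)[2];print(z,F.round(2))
    if F>14:break
hold(.2)
move_l(P(52,0,160),.15);move_l(P(-110,-18,160),.25)
bar("b3");w=cloud(get_image("top"))
r=[w[tuple(np.argwhere(np.nansum(abs(w[...,:2]-(S+X*x+Y*y)),-1)<.004)[0])][2] for x,y in((.025,-.1),(.03,.1),(.1,0),(.17,0))]
print("lid z",np.round(r,4),state()["time"])
```

```text
[-4.91 -5.11  2.7 ]
bar 274 ((525.7893676757812, -175.07667541503906), (15.946502685546875, 71.34905242919922), 10.820191383361816) angle -0.14293385631748712
[-0.48  1.37  0.91]
78 0.27
74 0.19
71 -0.43
70 2.0
69 6.07
68 10.65
67 13.64
bar 276 ((525.8984985351562, -175.16123962402344), (16.180809020996094, 72.14679718017578), 10.808783531188965) angle -0.14308731187552876
lid z [nan nan nan nan] 15.95
```

View pics/b3.png

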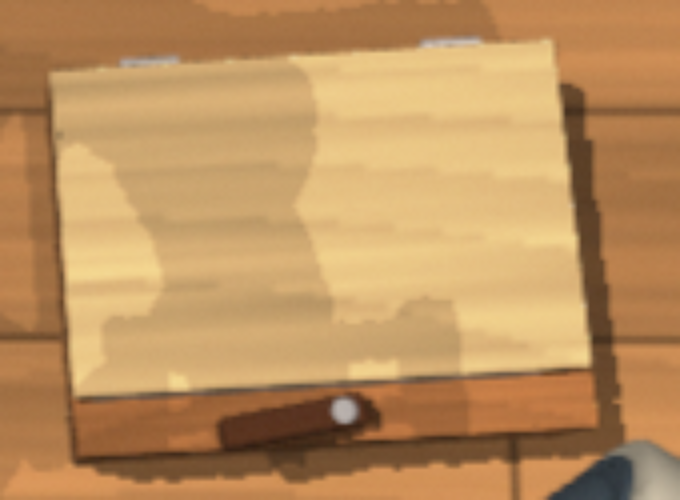

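The lid lies flat against the rail, its edge running (78,397) to (590,368), and the bar at (220,435) to (375,405) is clear of it. Next I'll turn the button with the tool following the arc.

Run:
```python
from h import *
w=cloud(get_image("top"));d=w[...,:2]-S;x=d@X;y=d@Y
m=(x>.025)&(x<.17)&(abs(y)<.12)&(w[...,2]<.1)
print("slope",np.polyfit(x[m],w[...,2][m],1))
def T(t,r=42,o=18,z=77):
    return P(r*np.sin(t)-o*np.cos(t), r*np.cos(t)+o*np.sin(t), z)
move_l(T(-.3,o=40,z=160),.2,Q(-.3));move_l(T(-.3,o=40),.15)
f0=state()["ft_force"]
for t in np.append(np.arange(-.2,1.5,.2),1.52):
    move_l(T(t),.07,Q(t));print(round(t,2),(state()["ft_force"]-f0).round(1))
hold(.2)
move_l(T(1.5,o=45),.15);move_l(T(1.5,o=60,z=180),.2);move_l(P(-110,40,200),.25)
im=get_image("top");cv2.imwrite("pics/e.png",im["frame"][100:300,150:520]);w=cloud(im)
d=w[...,:2]-S;b=(w[...,2]>.084)&(w[...,2]<.1)&(np.linalg.norm(d,axis=2)<.075)
q=d[b];q=q[np.linalg.norm(q,axis=1)>.02].mean(0);print("angle",np.arctan2(q@X,q@Y),b.sum(),state()["time"])
x=d@X;y=d@Y
m=(x>.025)&(x<.17)&(abs(y)<.12)&(abs(y)>.03)&(w[...,2]<.1);print("slope",np.polyfit(x[m],w[...,2][m],1))
```

```text
slope [-0.00084688  0.06964011]
-0.2 [ 1.9 -0.2  0. ]
0.0 [-0.6  0.3 -0.2]
0.2 [-0.  -0.2 -0.3]
0.4 [ 0.  -0.3 -0.5]
0.6 [0.  0.6 0.1]
0.8 [ 0.2 -0.2 -2. ]
1.0 [-0.   0.2 -0.5]
1.2 [ 1.   0.4 -0.5]
1.4 [ 0.8  0.8 -0.8]Traceback (most recent call last):
  File "<stdin>", line 10, in <module>
bench.IKError: the arm cannot follow that straight line within its joint ranges
```

Run:
```python
from h import *
def T(t,r=42,o=18,z=77):
    return P(r*np.sin(t)-o*np.cos(t), r*np.cos(t)+o*np.sin(t), z)
print(state()["joint_pos"].round(2))
move_l(T(1.5),.05);hold(.2)
move_l(T(1.5,o=45),.15);move_l(T(1.5,o=60,z=180),.2)
move_l(P(-110,40,200),.25,Q(0.8))
im=get_image("top");cv2.imwrite("pics/e.png",im["frame"][100:300,150:520]);w=cloud(im)
d=w[...,:2]-S;b=(w[...,2]>.084)&(w[...,2]<.1)&(np.linalg.norm(d,axis=2)<.075)
q=d[b];q=q[np.linalg.norm(q,axis=1)>.02].mean(0);print("angle",np.arctan2(q@X,q@Y),b.sum(),state()["time"])
x=d@X;y=d@Y
m=(x>.025)&(x<.17)&(abs(y)<.12)&(abs(y)>.03)&(w[...,2]<.1);print("slope",np.polyfit(x[m],w[...,2][m],1))
```

```text
[-0.35  0.09  1.49 -0.    1.56  2.55]
angle 1.5307398109576946 313 22.8417
slope [-0.00103166  0.06971903]
```

View pics/e.png

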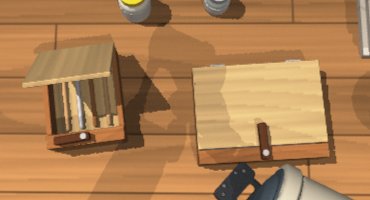

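The wide lid is flat and the button lies square across it, from (265,153) to (262,123). The narrow lid is still open, and the gripper is clear of everything.

```bash
python3 -c "
from bench import *
print(job_done())"
```

```text
the job is handed in; nothing more can be done
None
```

The job is handed in: the wide case's lid is shut (measured flat), its turnbutton is across it at about 1.53 rad, and the narrow case's lid is still open; the last picture was at 22.8 s of the 45 s, and the hand-in call returned no verdict.

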